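# Stage the trays for two compounding orders

### The arm

A 6-joint arm with a two-finger parallel gripper is mounted at the origin on the work surface. World frame = base frame: x ahead of the robot, y to its left, z up, the work surface at z = 0. Lengths are in m, angles in rad, forces in N, time in s.
With the tool pointing down it reaches from about 0.375 to 0.9 m from the base axis. Payload 3.1 kg.
Tool frame: the origin (TCP) lies on the centre line of the jaws, within the pads' length; the fingertips stand 22 mm ahead of it and the grasp point (between the pads) lies 3 mm ahead of it; z points along the fingers, y is the line along which they close (so a half turn about z gives the same grasp; the last joint's range is limited). The gripper opens to 85 mm and grips with 20 to 120 N. Pads are 22 mm wide; open, the fingers measure 114 mm over their backs; the gripper's body (76 mm by 85 mm) begins 54 mm behind the grasp point. The pads swing forward as they close: fully open they stand 13 mm farther back than shut.
Start: joints at [1.107, 0.527, 1.433, -0, 1.181, -0.178], TCP at [0.176, 0.6, 0.22] pointing down, gripper open.
Joint ranges: [-3.08, 3.08], [-0.75, 2.2], [0.22, 2.44], [-1.43, 4.57], [0, 2.65], [-2.85, 2.85]. Speed limits (rad/s): [2.79, 2.79, 3.14, 3.14, 3.14, 3.14].

### API

Orientations are given as a unit quaternion [x, y, z, w].
In Python, from station import sense, eyes, job gives the robot as it stands.
- The arm moves only by the tool hand_motion, called after "Call:" as name([rows], argument=value, ...), one row to a line, values as JSON. Schema: {"type":"object","properties":{"rows":{"type":"array","items":{"type":"array","items":{"type":"array","items":{"type":"number"},"minItems":5,"maxItems":5},"minItems":1,"maxItems":20},"minItems":1,"maxItems":1},"grip_force":{"type":"number"},"only":{"type":"string"},"quiet":{"type":"boolean"},"lines":{"type":"string"}},"required":["rows"],"additionalProperties":false}. rows is a list that holds a single list of rows (three levels of brackets), with 1 to 20 rows, each of 5 numbers: dx, dy, dz in parts of the range, where 1.0 means 0.75 m, then a turn about the tool's z in fractions of the full range, 1 being pi rad, then the opening from 0.0 (shut) to 1.0 (fully open); each row is the pose to reach, as a shift and turn from the pose commanded when the call began, along the tool's axes at that moment; what a row does not reach only later rows make up. A row lasts 1/10 s, in which the tool goes at most 0.05 m and 0.15 rad, less where a joint would pass 70% of its speed; a pose out of reach is approached as far as the arm can. The fingers move at their own pace and stop on an object; grip_force is the grip in N (left out, the last holds). Time passes only in rows, so rows that do not move let the fingers close. The tool returns the time, the measured TCP pose, the force, the opening and the grip force at its end. only (a regular expression) keeps the lines of the reply that match it, lines (a string "A,B") keeps lines A to B, and quiet returns only ok. No shift or turn number may pass 1 either way. Input that does not fit is refused with a message, and nothing moves.
- sense(): the state, without advancing time (a new reading comes with each control period).
- eyes.snapshot(name): name is "scene" or "top" or "wrist"; returns a dict with "pixels" (420x560x3 uint8, red, green, blue), "range_z" (420x560 float32, m along the optical axis (not along the pixel's ray), 0 where there is no reading), "fov_y" (degrees; the focal length in pixels is half the picture's height over the tangent of half this angle, whatever the lens; pixels are square), "cx", "cy" (the principal point, pixels), "R" (3x3) and "t" (3): a world point X has camera coordinates R X + t; the wrist camera has in their place "hand_eye" (4x4, takes a point from camera to tool coordinates, whose origin is the TCP and whose axes are the flange's). Camera axes: x right, y down, z forward; pixel columns grow to the right and rows downward; lengths in m; the calibration is good to about 2 mm. The wrist camera is an equidistant fisheye: a pixel r from the principal point sees the ray r / f radians off the axis. A picture is of the moment at which its call begins: read the wrist's pose just before it.
- job.sign_off(): hands the job in; it is judged then, once.
The state is a dict: "t": time; "q": joint angles; "qd": joint speeds; "tau": joint torques, N m; "tcp_pos": TCP position; "tool_rot": TCP orientation; "force": force on the tool from outside, world axes, zero at the start; "ft_torque": the same for the moment, N m; "finger_gap": opening from 0.0 (shut) to 1.0 (fully open); "gripper_force": force on a finger pad.
Only numpy, scipy, OpenCV 4.12 (cv2) and the standard library are available. Lean on these libraries where they do the work, as an engineer would, in place of code of your own. Each camera call takes 0.05 s, during which the arm holds its last target. There are 200 camera calls.

### The job

Make up the trays for two pharmacy orders from the mixed stock. In the three-bay tray goes the oral liquid order: the large round amber bottle in the big bay, the small white jar and the dropper bottle in the two small bays, one to each; in the two-bay tray goes the cream order: the wide white jar in the wide bay and the pump dispenser in the narrow one. Set each down gently, standing upright on the tray's floor, drop or knock over nothing, and leave the flat amber bottle, the square white bottle and the steel beaker standing where they are.

Things in the scene. Friction and masses are not known exactly. Their poses are not given: they have to be found in the camera images.
- tray3: Three-bay blue tray, fixed, any yaw: 210 (x) x 140 (y) x 22 mm high; walls and dividers 4 mm thick, 22 high; floor 4 mm thick. Origin: underside centre, z up. Divider at x=0: +x side is one big bay (99 x 132 mm inside, centre x +51, y 0); -x side is split at y=0 into two small bays (99 x 64 mm, centres x -52, y +34 and -34). Blank white card outside the +x end.
- tray2: Two-bay blue tray, fixed, any yaw, same moulding: 210 (x) x 140 (y) x 22 mm high; walls and divider 4 mm thick, 22 high; floor 4 mm thick. Origin: underside centre, z up. Divider at x=-25: wide bay on the +x side (124 x 132 mm inside, centre x +39, y 0), narrow bay on the -x side (74 x 132 mm, centre x -64, y 0). Blank white card outside the +x end.
- round_bottle: Large round amber medicine bottle, paper label, white ribbed screw cap: body 54 mm diameter, straight up to 60 mm, shoulder to 76 mm, cap 30 mm diameter from 78 to 96 mm (top). About 140 g. Origin: centre of its underside; z up its axis. Loose; starts standing upright on the bench.
- dropper: Small round amber dropper bottle with black collar and rubber bulb: body 36 mm diameter, straight up to 54 mm; collar 21 mm diameter; bulb top at 92 mm. About 50 g. Origin: centre of its underside; z up its axis. Loose; starts standing upright on the bench.
- small_jar: Small white plastic powder jar with screw lid: plain cylinder 44 mm diameter, 62 mm high, lid as wide as the jar. About 60 g. Origin: centre of its underside; z up its axis. Loose; starts standing upright on the bench.
- wide_jar: Wide white plastic ointment jar with screw lid: plain cylinder 66 mm diameter, 62 mm high, lid as wide as the jar. About 130 g. Origin: centre of its underside; z up its axis. Loose; starts standing upright on the bench.
- pump: White pump dispenser: cylinder 36 mm diameter, straight up to 66 mm, then a stem and a 22 mm push head with a short spout that reaches 16 mm from the axis along its +x; top at 94 mm. About 70 g. Origin: centre of its underside; z up its axis. Loose; starts standing upright on the bench.
- flat_bottle: To be left alone: flat-sided amber bottle 60 (x) x 34 (y) mm, shoulder at 66 mm, white cap 26 mm diameter, 92 mm high. Origin: centre of its underside; z up its axis. Loose; starts standing upright on the bench.
- square_bottle: To be left alone: square white plastic bottle 46 x 46 mm, shoulder at 70 mm, white cap 32 mm diameter, 96 mm high. Origin: centre of its underside; z up its axis. Loose; starts standing upright on the bench.
- beaker: To be left alone: open steel beaker, rim 50 mm diameter, 62 mm high. Origin: centre of its underside; z up its axis. Loose; starts standing upright on the bench. All stock stands mixed in loose rows, three by three, neighbours some 90 to 140 mm apart, most finger room on the diagonals; a low brass weight (32 mm diameter, 34 high) has the ninth place.
There are look-alikes about, which are no part of the job. Leave any pink or red look-alike of the small_jar alone.

How it is judged:
At the end, for the whole second after the job is handed in: Each of the five stands in its own bay of its tray (small jar and dropper either way round): centre in the bay, underside within 4 mm of the floor, lean under 0.1 rad, at rest. Flat bottle, square bottle and beaker upright (0.1 rad) within 30 mm of their starts (x of round_bottle in the frame of tray3 between 0.002 and 0.101 m and y of round_bottle in the frame of tray3 between -0.066 and 0.066 m and (((x of dropper in the frame of tray3 between -0.101 and -0.002 m and y of dropper in the frame of tray3 between 0.002 and 0.066 m) and (x of small_jar in the frame of tray3 between -0.101 and -0.002 m and y of small_jar in the frame of tray3 between -0.066 and -0.002 m)) or ((x of small_jar in the frame of tray3 between -0.101 and -0.002 m and y of small_jar in the frame of tray3 between 0.002 and 0.066 m) and (x of dropper in the frame of tray3 between -0.101 and -0.002 m and y of dropper in the frame of tray3 between -0.066 and -0.002 m))) and x of wide_jar in the frame of tray2 between -0.023 and 0.101 m and y of wide_jar in the frame of tray2 between -0.066 and 0.066 m and x of pump in the frame of tray2 between -0.101 and -0.027 m and y of pump in the frame of tray2 between -0.066 and 0.066 m and z of each of round_bottle, dropper, small_jar in the frame of tray3 below 0.008 m and angle between each of round_bottle, dropper, small_jar, wide_jar, pump, flat_bottle, square_bottle, beaker's own z axis and vertical below 0.1 rad and linear speed of each of round_bottle, dropper, small_jar, wide_jar, pump below 0.02 m/s and z of each of wide_jar, pump in the frame of tray2 below 0.008 m and distance of each of flat_bottle, square_bottle, beaker from where it was at the start of the episode below 0.03 m); the robot touches nothing.
It fails at once if a stock container that is not on the orders (flat bottle, square bottle, beaker) is shifted by more than 30 mm or knocked over (distance of any of flat_bottle, square_bottle, beaker from where it was at the start of the episode above 0.03 m or angle between any of flat_bottle, square_bottle, beaker's own z axis and vertical above 0.5 rad).
It fails at once if one of the five ordered things is knocked over (leans more than about 40 degrees) (angle between any of round_bottle, dropper, small_jar, wide_jar, pump's own z axis and vertical above 0.7 rad).
It fails at once if one of the five ordered things is dropped: it falls the last centimetres onto the bench or tray at more than 0.6 m/s ((height (world z) of round_bottle below 0.03 m and linear speed of round_bottle above 0.6 m/s) or (height (world z) of dropper below 0.03 m and linear speed of dropper above 0.6 m/s) or (height (world z) of small_jar below 0.03 m and linear speed of small_jar above 0.6 m/s) or (height (world z) of wide_jar below 0.03 m and linear speed of wide_jar above 0.6 m/s) or (height (world z) of pump below 0.03 m and linear speed of pump above 0.6 m/s)).
It also fails if it takes over 120 s, if anything falls off the work surface, if the arm or the gripper's body presses on something with over 40 N, if the wrist force passes 120 N, or if a joint passes its speed limit or range.

## Working session

There is one attempt and no reset: what is moved stays moved. The work goes in short steps, Python scripts to look and compute and a tool call to move; the robot and the scene stay as the last step left them, time stands still between calls to the robot, and variables do not carry over. Pictures are saved under pics/ and viewed, at most 14 in all, crops included, and the job is handed in when it is done.

```bash
mkdir -p pics; ls; python3 - <<'E'
from station import sense, eyes
import cv2,numpy as np,pickle
s=sense();print(s)
d={}
for n in("scene","top","wrist"):
    d[n]=eyes.snapshot(n);i=d[n]
    print(n,i["fov_y"],i["cx"],i["cy"],i.get("R"),i.get("t"),i.get("hand_eye"))
    cv2.imwrite(f"pics/{n}0.png",cv2.cvtColor(i["pixels"],cv2.COLOR_RGB2BGR))
pickle.dump((s,d),open("d0.pkl","wb"))
E
```

```text
pics
{'t': 0.0, 'q': array([ 1.10751665e+00,  5.28516904e-01,  1.43391051e+00,  1.31180187e-05,
        1.18138242e+00, -1.78458145e-01]), 'qd': array([ 0.00107955,  0.00031239,  0.00117106, -0.00140588,  0.00202481,
        0.00266436]), 'tau': array([ 5.22193591e-05, -4.42365253e+01, -1.78020072e+01, -3.88532726e-04,
        8.65752634e-03, -8.36933253e-06]), 'tcp_pos': array([0.17522273, 0.59916276, 0.21919986]), 'tool_rot': array([ 1.41932269e-01,  9.89875751e-01, -1.05009692e-03, -3.55395318e-04]), 'force': array([ 0.58515003, -0.25253254,  0.01556196]), 'ft_torque': array([-0.01676893,  0.05751338, -0.01886045]), 'gripper_force': 0.0, 'finger_gap': 1.0004291340843718}
scene 48.889191380694854 281.29110278410894 212.90486790943376 [[-0.88154296  0.47209981  0.00194335]
 [ 0.40015135  0.74936666 -0.52756849]
 [-0.25052126 -0.46429665 -0.84951028]] [ 0.47008942 -0.18158925  1.15121795] None
top 51.245223346310496 279.3253907026413 216.1748273845701 [[-0.00540679 -0.99916778  0.04042906]
 [-0.99884093  0.00346247 -0.0480084 ]
 [ 0.04782846 -0.04064177 -0.9980284 ]] [-0.01689023  0.5216827   0.90410582] None
wrist 65.70646984690485 276.937848170361 209.89360391279524 None None [[-1.53734157e-04 -9.63815172e-01 -2.66571360e-01  6.76500211e-02]
 [ 9.99999977e-01 -1.07673384e-04 -1.87405398e-04 -5.07535314e-04]
 [ 1.51921526e-04 -2.66571383e-01  9.63815166e-01 -1.53364978e-01]
 [ 0.00000000e+00  0.00000000e+00  0.00000000e+00  1.00000000e+00]]
```

View pics/top0.png

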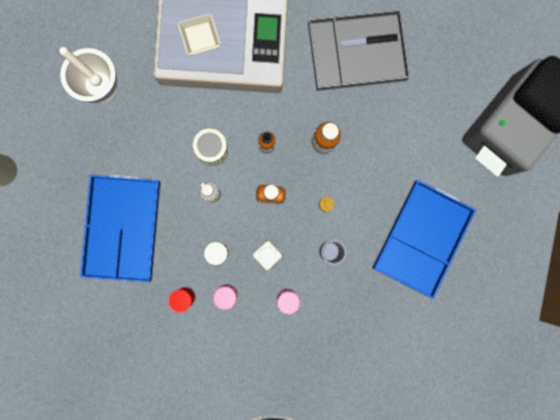

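View pics/scene0.png

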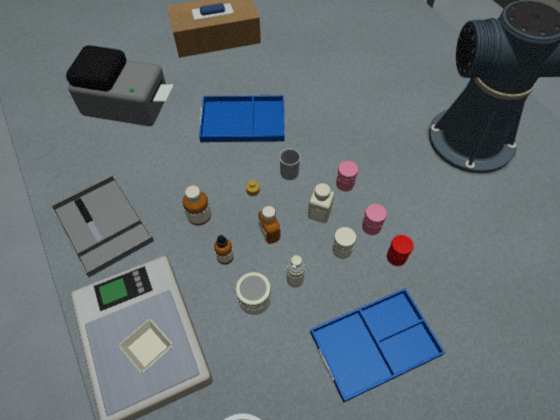

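Candidates by pixel (top view):
- Wide white jar (210,146). Look-alikes: the mortar (90,75) and the pan on the scale.
- Small white jar (215,253). Look-alikes: pink (225,297), pink (288,301), red (181,300), and the caps on the square bottle (267,255) and flat bottle (270,193).
- Dropper (267,141).
- Round bottle (327,136), not the flat bottle (270,193).
- Pump (208,191).

Next is one close crop to check these choices.

```bash
cat > h.py <<'E'
import numpy as np
def f(i): return i["pixels"].shape[0]/2/np.tan(np.radians(i["fov_y"])/2)
def ray(i,u,v):
    d=np.array([(u-i["cx"])/f(i),(v-i["cy"])/f(i),1.]); return -i["R"].T@i["t"], i["R"].T@d
def onz(i,u,v,z):
    o,d=ray(i,u,v); return o+d*(z-o[2])/d[2]
def proj(i,X):
    c=i["R"]@X+i["t"]; return c[:2]/c[2]*f(i)+[i["cx"],i["cy"]]
def tri(rs):
    A=0;b=0;
    for o,d in rs:
        d=d/np.linalg.norm(d);P=np.eye(3)-np.outer(d,d);A=A+P;b=b+P@o
    x=np.linalg.solve(A,b); return x,[np.linalg.norm(np.cross(x-o,d/np.linalg.norm(d))) for o,d in rs]
E
python3 - <<'E'
import pickle,cv2,numpy as np
from h import *
s,d=pickle.load(open("d0.pkl","rb"))
a=cv2.resize(d["top"]["pixels"][110:320,170:360],None,fx=2.8,fy=2.8,interpolation=cv2.INTER_CUBIC)
b=cv2.resize(d["scene"]["pixels"][140:320,170:420],None,fx=3,fy=3,interpolation=cv2.INTER_CUBIC)
cv2.imwrite("pics/a.png",a[:,:,::-1]);cv2.imwrite("pics/b.png",b[:,:,::-1])
# top range -> world; clusters
i=d["top"];z=i["range_z"];v,u=np.mgrid[:420,:560]
c=np.stack([(u-i["cx"])/f(i)*z,(v-i["cy"])/f(i)*z,z],-1);W=(c-i["t"])@i["R"]
m=((W[...,2]>.02)&(z>0)).astype(np.uint8)
n,l,st,ce=cv2.connectedComponentsWithStats(m)
for k in range(1,n):
    if st[k,4]<60 or st[k,4]>3000: continue
    P=W[l==k];h=np.percentile(P[:,2],97);T=P[P[:,2]>h-.006]
    print(ce[k].round(),st[k,4],"h",h.round(4),"topmid",((T.min(0)+T.max(0))/2)[:2].round(4),"ext",(T.max(0)-T.min(0))[:2].round(3))
hsv=cv2.cvtColor(i["pixels"],cv2.COLOR_RGB2HSV)
b=cv2.inRange(hsv,(105,150,80),(125,255,255))
cs,_=cv2.findContours(b,cv2.RETR_EXTERNAL,cv2.CHAIN_APPROX_NONE)
for q in cs:
    if cv2.contourArea(q)>1500:
        w=np.array([onz(i,*p[0],.022)[:2] for p in q]); 
        r=cv2.minAreaRect((w*1000).astype(np.float32)); print(r,cv2.minAreaRect(q))
print(z[230,100],W[230,100],W[260,430])
E
```

```text
[87. 74.] 2138 h 0.0945 topmid [0.8314 0.391 ] ext [0.019 0.017]
[324.  78.] 83 h 0.0243 topmid [ 0.8258 -0.1268] ext [0.065 0.066]
[326. 137.] 671 h 0.0975 topmid [ 0.6814 -0.1151] ext [0.029 0.031]
[210. 147.] 970 h 0.065 topmid [0.6613 0.1208] ext [0.065 0.065]
[266. 142.] 297 h 0.0921 topmid [0.6737 0.0069] ext [0.012 0.012]
[  5. 169.] 286 h 0.0594 topmid [0.6177 0.5268] ext [0.031 0.006]
[114. 177.] 101 h 0.0236 topmid [0.6017 0.3198] ext [0.011 0.099]
[122. 242.] 676 h 0.0248 topmid [0.4934 0.3084] ext [0.211 0.155]
[417. 197.] 145 h 0.0245 topmid [ 0.5492 -0.3147] ext [0.095 0.102]
[210. 192.] 313 h 0.0956 topmid [0.5702 0.1225] ext [0.023 0.021]
[270. 194.] 509 h 0.0938 topmid [0.5654 0.0006] ext [0.025 0.025]
[449. 244.] 323 h 0.0242 topmid [ 0.458  -0.3661] ext [0.218 0.139]
[327. 204.] 130 h 0.0358 topmid [ 0.5464 -0.1186] ext [0.015 0.016]
[391. 238.] 66 h 0.025 topmid [ 0.4737 -0.2533] ext [0.048 0.032]
[267. 255.] 538 h 0.0979 topmid [0.4432 0.007 ] ext [0.032 0.032]
[334. 252.] 270 h 0.0637 topmid [ 0.4476 -0.1246] ext [0.048 0.047]
[216. 253.] 423 h 0.0643 topmid [0.4473 0.1094] ext [0.043 0.043]
[554. 297.] 646 h 0.0584 topmid [ 0.3211 -0.5807] ext [0.051 0.013]
[390. 273.] 104 h 0.0253 topmid [ 0.408  -0.2562] ext [0.075 0.077]
[225. 297.] 446 h 0.0644 topmid [0.3592 0.0901] ext [0.043 0.043]
[181. 300.] 488 h 0.0643 topmid [0.3547 0.1774] ext [0.043 0.043]
[288. 302.] 442 h 0.0648 topmid [ 0.3483 -0.0335] ext [0.043 0.043]
((473.3779296875, -322.935302734375), (141.341552734375, 207.9260711669922), 62.7918701171875) ((424.4000549316406, 238.70001220703125), (67.52925109863281, 98.3869857788086), 26.56505012512207)
((498.467529296875, 307.37969970703125), (141.6790008544922, 207.54122924804688), 85.4986572265625) ((119.50563049316406, 228.31448364257812), (70.25482177734375, 102.78877258300781), 5.31454610824585)
0.9088226 [0.49456249 0.35312312 0.0045949 ] [ 0.42727363 -0.34092349  0.00385017]
```

View pics/a.png

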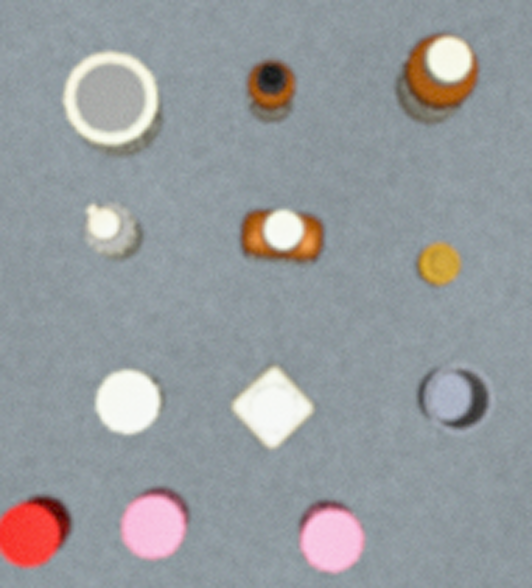

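View pics/b.png

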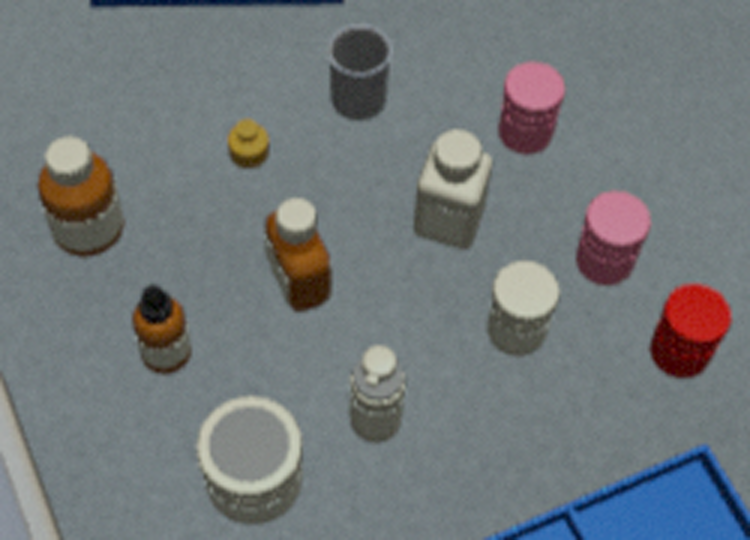

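The crops confirm the choice:
- **Wide jar:** grey lid with a white rim, crop (112,99).
- **Dropper:** black bulb, (271,78).
- **Round bottle:** round shoulder and label, (449,60).
- **Pump:** (103,224), spout pointing up and left.
- **Small jar:** white, (128,401).

The flat bottle is at (283,231), the square bottle at (272,407) and the beaker at (455,398). Pink and red jars are in the bottom row. I'll triangulate the tops from the two views.

```bash
cat >> h.py <<'E'
def go(*ts):
    from station import sense
    from scipy.spatial.transform import Rotation as Ro
    s=sense();R=Ro.from_quat(s["tool_rot"])
    print("tcp",s["tcp_pos"].round(4),"gap",round(s["finger_gap"],3),"t",round(s["t"],1))
    for t in ts: print(t,"->",(R.inv().apply(np.array(t)-s["tcp_pos"])).round(4))
E
python3 - <<'E'
import pickle,numpy as np
from h import *
s,d=pickle.load(open("d0.pkl","rb"))
for n,a,b in [("wide",(111,99),(250,444)),("drop",(271,74),(153,296)),("round",(449,60),(68,152)),("pump",(103,223),(378,359)),("sjar",(128,401),(526,289))]:
    x,e=tri([ray(d["top"],a[0]/2.8+170-.3,a[1]/2.8+110-.3),ray(d["scene"],b[0]/3+170-.3,b[1]/3+140-.3)])
    print(n,x.round(4),np.round(e,4))
# tray3/tray2 rim corners by two views (near-right etc.)
for n,a,b in [("t3 corner -x-y",(151,281),(442,349)),("t3 -x+y",(82,278),(348,394)),("t3 card",(None),None)][:2]:
    x,e=tri([ray(d["top"],*a),ray(d["scene"],*b)]);print(n,x.round(4),np.round(e,4))
go((.6613,.1208,.18),(.6613,.1208,.045))
E
```

```text
wide [0.6605 0.1217 0.0606] [0.0009 0.0009]
drop [0.6737 0.0082 0.0839] [0.0007 0.0007]
round [ 0.6806 -0.114   0.0982] [0.0006 0.0006]
pump [0.5688 0.1225 0.0953] [0.0004 0.0004]
sjar [0.4466 0.1094 0.0612] [0.0011 0.0011]
t3 corner -x-y [ 0.3372  0.3326 -0.2005] [0.0449 0.0449]
t3 -x+y [ 0.4853  0.3794 -0.0464] [0.0967 0.0967]
tcp [0.1753 0.5993 0.2194] gap 1.002 t 0.1
(0.6613, 0.1208, 0.18) -> [-0.6009 -0.3226  0.0398]
(0.6613, 0.1208, 0.045) -> [-0.6009 -0.3224  0.1748]
```

Careful with the scale: shifts go in shares of 0.75 m and turns go in shares of pi rad. That gives: -0.601 m is -0.8013, -0.22 m is -0.2933.

Call:
hand_motion([
  [[-0.0267,-0.0133,0,0,1],[-0.0667,-0.04,0,0,1],[-0.1333,-0.0733,0,0,1],[-0.1867,-0.1,0,0,1],[-0.24,-0.1293,0,0,1],[-0.2933,-0.1573,0.0067,0,1],[-0.3467,-0.1867,0.0133,0,1],[-0.4,-0.2147,0.0133,0,1],[-0.4533,-0.244,0.02,0,1],[-0.5067,-0.272,0.0267,0,1],[-0.56,-0.3013,0.0267,0,1],[-0.6133,-0.3293,0.0267,0,1],[-0.6667,-0.3587,0.04,0,1],[-0.72,-0.3867,0.04,0,1],[-0.76,-0.408,0.0533,0,1],[-0.7867,-0.4227,0.0533,0,1],[-0.8013,-0.4293,0.0533,0,1],[-0.8013,-0.4293,0.0533,0,1],[-0.8013,-0.4293,0.0533,0,1]],
])

```text
t: 2.05
tcp_pos: [0.661, 0.1227, 0.1801]
tool_rot: [0.142, 0.99, 0.0, -0.001]
force: [-0.1, 0.8, -0.1]
finger_gap: 1.0
gripper_force: 0.0
```

```bash
python3 - <<'E'
from h import *
import pickle,cv2
from station import eyes
s,d=pickle.load(open("d0.pkl","rb"))
def T(c,y,p): return np.array([c[0]+np.cos(y)*p[0]-np.sin(y)*p[1],c[1]+np.sin(y)*p[0]+np.cos(y)*p[1],.022])
for n,c,y in(("t3",(.4985,.3074),-.0785),("t2",(.4734,-.3229),-.475)):
    for p in((-.105,-.07),(-.105,.07),(.105,.07),(.105,-.07)): print(n,p,proj(d["scene"],T(c,y,p)).round(),proj(d["top"],T(c,y,p)).round())
go((.661,.1212,.18),(.661,.1212,.042))
i=eyes.snapshot("wrist");cv2.imwrite("pics/w1.png",i["pixels"][:,:,::-1])
E
```

```text
t3 (-0.105, -0.07) [404. 286.] [150. 282.]
t3 (-0.105, 0.07) [444. 351.] [ 80. 277.]
t3 (0.105, 0.07) [343. 400.] [ 90. 174.]
t3 (0.105, -0.07) [308. 328.] [159. 179.]
t2 (-0.105, -0.07) [283.  95.] [432. 299.]
t2 (-0.105, 0.07) [284. 136.] [373. 268.]
t2 (0.105, 0.07) [198. 137.] [416. 179.]
t2 (0.105, -0.07) [202.  96.] [475. 209.]
tcp [0.661  0.1227 0.1801] gap 1.0 t 2.0
(0.661, 0.1212, 0.18) -> [-0.0005 -0.0015  0.0001]
(0.661, 0.1212, 0.042) -> [-0.0006 -0.0015  0.1381]
```

View pics/w1.png

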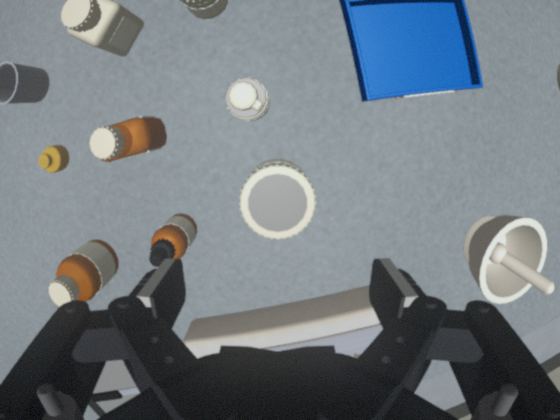

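The wrist picture shows the wide jar's lid at (278,199), centred between the fingertips (165,290) and (393,290), with the dropper clear to the left at (165,250). I'll cast the lid onto its height as a check, then grasp.

To row units: 0.138 m is 0.184, 0.135 m is 0.18.

```bash
cat >> h.py <<'E'
def wr(i,s,u,v,z):
    from scipy.spatial.transform import Rotation as Ro
    a=np.array([u-i["cx"],v-i["cy"]]);r=np.hypot(*a);th=r/f(i)
    c=np.array([*(a/r*np.sin(th)),np.cos(th)])
    H=i["hand_eye"];R=Ro.from_quat(s["tool_rot"]).as_matrix()
    o=R@H[:3,3]+s["tcp_pos"];d=R@H[:3,:3]@c
    return (o+d*(z-o[2])/d[2])[:2].round(4),(o,d)
E
python3 - <<'E'
from h import *
import pickle
from station import eyes,sense
s,d=pickle.load(open("d0.pkl","rb"));i=d["wrist"]
print(f(i)); s=sense();H=i
print("wide",wr(i,s,278,199,.062)[0],"pump",wr(i,s,243,96,.094)[0],"drop",wr(i,s,163,256,.09)[0],"round",wr(i,s,64,291,.096)[0])
E
```

```text
325.19226210127806
wide [0.6586 0.1242] pump [0.5698 0.1234] drop [0.6721 0.0182] round [ 0.6796 -0.1036]
```

Call:
hand_motion([
  [[0,-0.002,0.0267,0,1],[0,-0.002,0.0667,0,1],[0,-0.002,0.1067,0,1],[0,-0.002,0.14,0,1],[0,-0.002,0.1667,0,1],[0,-0.002,0.18,0,1],[0,-0.002,0.184,0,1],[0,-0.002,0.184,0,1],[0,-0.002,0.184,0,0],[0,-0.002,0.184,0,0],[0,-0.002,0.184,0,0],[0,-0.002,0.184,0,0],[0,-0.002,0.184,0,0],[0,-0.002,0.184,0,0],[0,-0.002,0.184,0,0]],
], grip_force=40)

```text
t: 3.6
tcp_pos: [0.6664, 0.1123, 0.0541]
tool_rot: [0.141, 0.99, -0.005, 0.006]
force: [-11.1, -20.9, 43.7]
finger_gap: 0.282
gripper_force: 41.9
```

```bash
python3 - <<'E'
from h import *
import cv2
from station import eyes,sense
s=sense();print(s["force"],s["gripper_force"],s["finger_gap"],s["tcp_pos"])
a=eyes.snapshot("wrist")["pixels"];b=eyes.snapshot("scene")["pixels"]
b=cv2.resize(b[180:340,170:370],None,fx=2,fy=2,interpolation=cv2.INTER_CUBIC)
a=cv2.resize(a,(400,320))
cv2.imwrite("pics/j1.png",np.hstack([a,b])[:,:,::-1])
E
```

```text
[-11.05436791 -20.87644315  43.66634178] 41.881898855790496 0.2822144157095496 [0.66637955 0.11226945 0.05410652]
```

View pics/j1.png

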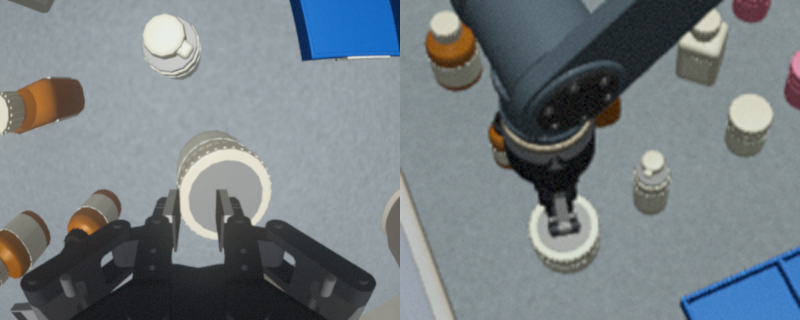

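The right finger is over the lid and the jar isn't held properly. I'll check the lid's depth profile before moving.

```bash
python3 - <<'E'
from h import *
import pickle
from station import eyes,sense
s,d=pickle.load(open("d0.pkl","rb"))
def Z(i,u,v):
    z=i["range_z"][v,u];return (i["R"].T@(np.array([(u-i["cx"])/f(i)*z,(v-i["cy"])/f(i)*z,z])-i["t"])).round(3)
print("before",[Z(d["top"],u,146)[2] for u in range(190,232,2)])
i=eyes.snapshot("scene")
for v in range(270,316,4): print(v,[tuple((1000*Z(i,u,v)).astype(int)) for u in range(234,272,6)])
w=eyes.snapshot("wrist");
for v in(200,230,260,280):print(v,[w["range_z"][v,u].round(3) for u in range(230,400,10)])
E
```

```text
before [np.float64(0.002), np.float64(0.001), np.float64(0.062), np.float64(0.062), np.float64(0.063), np.float64(0.064), np.float64(0.061), np.float64(0.062), np.float64(0.061), np.float64(0.062), np.float64(0.06), np.float64(0.063), np.float64(0.062), np.float64(0.064), np.float64(0.064), np.float64(0.063), np.float64(0.06), np.float64(0.059), np.float64(0.057), np.float64(0.002), np.float64(-0.0)]
270 [(np.int64(693), np.int64(135), np.int64(199)), (np.int64(685), np.int64(142), np.int64(203)), (np.int64(677), np.int64(148), np.int64(206)), (np.int64(668), np.int64(151), np.int64(203)), (np.int64(652), np.int64(137), np.int64(161)), (np.int64(613), np.int64(73), np.int64(-1)), (np.int64(603), np.int64(80), np.int64(2))]
274 [(np.int64(673), np.int64(53), np.int64(1)), (np.int64(682), np.int64(129), np.int64(159)), (np.int64(678), np.int64(147), np.int64(190)), (np.int64(668), np.int64(150), np.int64(187)), (np.int64(653), np.int64(137), np.int64(145)), (np.int64(617), np.int64(81), np.int64(-2)), (np.int64(607), np.int64(88), np.int64(2))]
278 [(np.int64(676), np.int64(60), np.int
[... 3831 characters left out ...]
32(0.152), np.float32(0.22), np.float32(0.219)]
260 [np.float32(0.145), np.float32(0.136), np.float32(0.141), np.float32(0.151), np.float32(0.151), np.float32(0.152), np.float32(0.153), np.float32(0.154), np.float32(0.137), np.float32(0.136), np.float32(0.145), np.float32(0.156), np.float32(0.156), np.float32(0.158), np.float32(0.159), np.float32(0.225), np.float32(0.226)]
280 [np.float32(0.119), np.float32(0.118), np.float32(0.142), np.float32(0.154), np.float32(0.154), np.float32(0.156), np.float32(0.158), np.float32(0.158), np.float32(0.119), np.float32(0.119), np.float32(0.126), np.float32(0.127), np.float32(0.16), np.float32(0.161), np.float32(0.23), np.float32(0.231), np.float32(0.23)]
```

```bash
cat >> h.py <<'E'
def wcloud(i):
    z=i["range_z"];v,u=np.mgrid[:420,:560];a=np.stack([u-i["cx"],v-i["cy"]],-1).astype(float)
    r=np.hypot(a[...,0],a[...,1])+1e-9;th=r/f(i);k=np.tan(th)/r
    c=np.stack([a[...,0]*k*z,a[...,1]*k*z,z],-1);H=i["hand_eye"]
    return c@H[:3,:3].T+H[:3,3]   # tool coords
E
python3 - <<'E'
from h import *
import cv2
from station import eyes,sense
s=sense();w=eyes.snapshot("wrist");P=wcloud(w)*1000
for v in range(200,330,8): print(v," ".join("%d/%d/%d"%tuple(P[v,u]) for u in (236,244,252,300,308,316,324,332)))
cv2.imwrite("pics/w2.png",cv2.resize(w["pixels"][150:350,180:420],None,fx=3,fy=3,interpolation=cv2.INTER_CUBIC)[:,:,::-1])
E
```

```text
200 16/-27/54 16/-22/54 20/-15/39 33/9/-12 33/13/-11 33/17/-12 33/20/-11 32/24/-11
208 11/-27/55 11/-22/55 19/-14/25 29/9/-12 29/13/-13 29/17/-12 29/20/-11 29/24/-11
216 6/-27/53 5/-22/54 18/-13/13 25/9/-12 25/13/-12 25/17/-12 25/20/-12 25/24/-11
224 0/-28/55 0/-22/55 14/-13/10 22/9/-14 21/13/-11 21/17/-11 21/21/-11 21/24/-12
232 -5/-28/54 -5/-22/54 14/-12/-1 18/10/-12 18/13/-12 17/17/-11 17/21/-11 17/25/-10
240 -11/-28/55 -11/-23/54 13/-12/-9 14/10/-12 14/13/-12 14/17/-12 14/21/-12 13/25/-11
248 -17/-29/55 10/-15/-13 10/-12/-13 10/10/-13 10/13/-13 10/17/-14 9/21/-10 9/25/-10
256 11/-18/-24 10/-14/-23 6/-12/-13 5/10/-11 11/12/-24 11/16/-23 5/22/-11 5/26/-10
264 10/-17/-30 10/-14/-31 2/-12/-14 1/10/-12 10/12/-31 11/15/-32 6/20/-23 7/23/-24
272 11/-16/-39 10/-13/-39 0/-12/-16 -2/10/-11 11/11/-39 11/14/-39 11/17/-40 7/22/-32
280 11/-15/-46 11/-12/-46 -4/-12/-16 -7/10/-11 8/11/-42 10/14/-46 11/16/-46 7/21/-39
288 12/-14/-54 8/-12/-48 -8/-12/-17 -12/10/-10 5/11/-42 8/14/-47 12/15/-54 13/18/-56
296 11/-14/-58 5/-12/-47 -56/-19/55 -16/11/-11 2/11/-44 6/13/-50 12/15/-60 12/17/-60
304 12/-13/-65 1/-12/-48 -63/-19/56 -22/11/-10 1/11/-47 6/13/-56 12/14/-65 12/16/-65
312 17/-11/-77 -1/-13/-48 -70/-19/55 -27/11/-9 -2/11/-47 3/13/-56 17/12/-77 17/14/-77
320 16/-11/-80 -5/-13/-48 -78/-19/56 -78/17/56 -5/11/-47 0/13/-56 16/12/-80 17/14/-81
328 17/-11/-84 -11/-13/-46 -85/-20/55 -85/17/55 -9/11/-48 12/10/-78 16/11/-84 16/13/-84
```

View pics/w2.png

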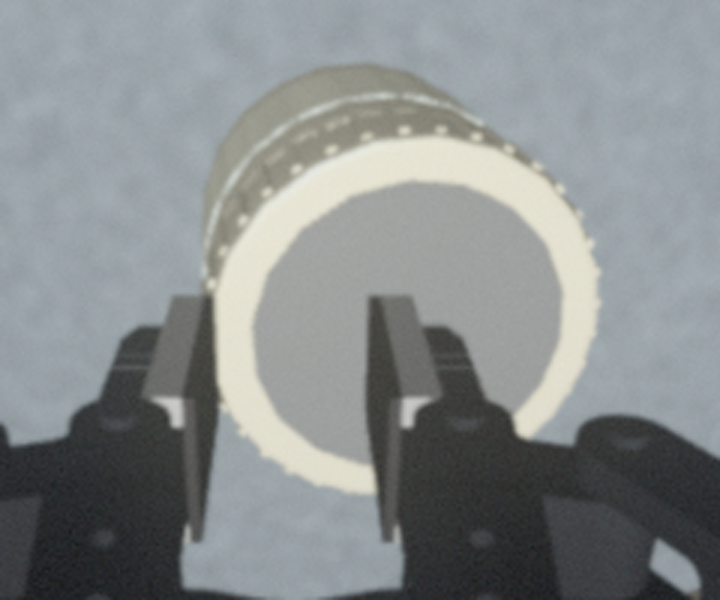

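The picture explains it. Both pad ends are at about tool z −13 mm, at gap 0.28, so the pads extend from roughly −48 to −13 mm relative to the reported TCP. That is about 33 mm short of the text. The pads never reached beside the jar: they closed above it, swung down onto the lid and nudged it. The jar still stands upright (lid at 61–67 mm). I'll lift, open and re-measure.

To row units: -0.15 m is -0.2, -0.14 m is -0.1867.

Call:
hand_motion([
  [[0,0,-0.0133,0,0.28],[0,0,-0.04,0,0.28],[0,0,-0.08,0,0.5],[0,0,-0.12,0,1],[0,0,-0.16,0,1],[0,0,-0.1867,0,1],[0,0,-0.2,0,1],[0,0,-0.2,0,1],[0,0,-0.2,0,1],[0,0,-0.2,0,1]],
])

```text
t: 4.85
tcp_pos: [0.6604, 0.1205, 0.1905]
tool_rot: [0.142, 0.99, -0.0, -0.002]
force: [2.0, -0.0, -0.7]
finger_gap: 0.997
gripper_force: 0.0
```

```bash
python3 - <<'E'
from h import *
import cv2
from scipy.spatial.transform import Rotation as Ro
from station import eyes,sense
s=sense();w=eyes.snapshot("wrist");P=wcloud(w);print(s["tcp_pos"],s["tool_rot"])
W=Ro.from_quat(s["tool_rot"]).apply(P.reshape(-1,3)).reshape(P.shape)+s["tcp_pos"]
def clus(W,lo=.045,hi=.12):
    n,l,st,ce=cv2.connectedComponentsWithStats(((W[...,2]>lo)&(W[...,2]<hi)).astype(np.uint8))
    for k in range(1,n):
        if st[k,4]>150:
            Q=W[l==k];h=np.percentile(Q[:,2],95);T=Q[Q[:,2]>h-.008];m=(np.percentile(T,1,0)+np.percentile(T,99,0))/2
            print(ce[k].round(),st[k,4],h.round(3),m[:2].round(4),np.ptp(T,0)[:2].round(3))
print("wrist");clus(W)
i=eyes.snapshot("top");z=i["range_z"];v,u=np.mgrid[:420,:560]
c=np.stack([(u-i["cx"])/f(i)*z,(v-i["cy"])/f(i)*z,z],-1);V=(c-i["t"])@i["R"];print("top");clus(V)
# open pads
for vv in range(240,330,8): print(vv," ".join("%d/%d/%d"%tuple(1000*P[vv,x]) for x in (150,160,170,180,372,382,392,402)))
E
```

```text
[0.66039363 0.12045211 0.19052707] [ 1.41919521e-01  9.89876912e-01 -2.62010430e-04 -1.57499360e-03]
wrist
[101.  22.] 2443 0.096 [0.4445 0.0089] [0.032 0.034]
[201.   3.] 255 0.063 [0.4635 0.104 ] [0.013 0.029]
[15. 83.] 872 0.062 [ 0.4481 -0.1229] [0.049 0.048]
[251.  99.] 1373 0.094 [0.571  0.1234] [0.024 0.023]
[130. 139.] 2022 0.092 [0.5653 0.0016] [0.028 0.027]
[281. 202.] 4050 0.063 [0.6654 0.1221] [0.067 0.066]
[510. 258.] 3523 0.087 [0.8298 0.3885] [0.023 0.023]
[173. 241.] 1084 0.09 [0.673 0.009] [0.011 0.014]
[ 82. 276.] 2002 0.096 [ 0.6814 -0.113 ] [0.03  0.031]
[297. 330.] 6613 0.073 [0.8228 0.1225] [0.05  0.131]
top
[246.  38.] 6195 0.075 [0.8775 0.0955] [0.152 0.238]
[69. 68.] 585 0.098 [0.8328 0.3907] [0.018 0.016]
[512. 131.] 5010 0.11 [ 0.7225 -0.4941] [0.196 0.134]
[327. 136.] 597 0.097 [ 0.6816 -0.1146] [0.029 0.031]
[267. 140.] 253 0.091 [0.6735 0.0069] [0.013 0.012]
[221. 146.] 184 0.064 [0.6601 0.0973] [0.048 0.018]
[270.
[... 704 characters left out ...]
3/191
272 6/-55/-34 10/-47/-40 10/-43/-40 5/-43/-29 3/41/-26 9/42/-38 10/45/-40 7/53/-34
280 11/-48/-49 11/-44/-48 7/-43/-41 1/-43/-29 0/42/-27 6/42/-39 11/43/-48 11/46/-49
288 10/-46/-54 10/-43/-53 4/-43/-43 -2/-43/-30 -3/42/-28 3/42/-40 9/42/-52 10/45/-54
296 11/-44/-61 8/-43/-55 1/-43/-44 -5/-43/-32 -6/42/-30 1/41/-43 7/41/-53 10/42/-60
304 8/-44/-61 4/-43/-55 0/-43/-46 -8/-43/-34 -9/42/-32 -2/42/-43 3/42/-54 8/42/-61
312 4/-45/-61 2/-43/-57 -3/-43/-47 -164/-126/191 -121/99/127 -5/42/-45 1/42/-56 4/43/-61
320 17/-35/-83 17/-32/-83 -6/-43/-49 -176/-127/190 -127/98/120 -8/42/-46 16/30/-82 16/33/-82
328 17/-33/-87 17/-30/-87 17/-28/-86 -190/-129/191 -136/99/118 -11/42/-48 17/29/-87 17/31/-87
```

The open pads measure ±42 mm with ends at −23 mm, so the offset is confirmed at both gaps. The two cameras agree on every object within 2 mm. The wide jar now stands at (0.665, 0.122). I'll grasp with TCP z about 0.005.

Call:
hand_motion([
  [[-0.0053,0.004,0.0267,0,1],[-0.0053,0.004,0.0667,0,1],[-0.0053,0.004,0.12,0,1],[-0.0053,0.004,0.16,0,1],[-0.0053,0.004,0.2,0,1],[-0.0053,0.004,0.2267,0,1],[-0.0053,0.004,0.24,0,1],[-0.0053,0.004,0.2467,0,1],[-0.0053,0.004,0.2467,0,1],[-0.0053,0.004,0.2467,0,0.6],[-0.0053,0.004,0.2467,0,0.6],[-0.0053,0.004,0.2467,0,0.6],[-0.0053,0.004,0.2467,0,0.6],[-0.0053,0.004,0.2467,0,0.6],[-0.0053,0.004,0.2467,0,0.6]],
], grip_force=40)

```text
t: 6.45
tcp_pos: [0.6673, 0.1223, 0.0088]
tool_rot: [0.142, 0.99, 0.0, 0.001]
force: [-0.3, 0.4, 5.7]
finger_gap: 0.765
gripper_force: 44.6
```

To row units: -0.485 m is -0.6467, -0.15 m is -0.2.

Call:
hand_motion([
  [[0,0,-0.0133,0,0.6],[0,0,-0.04,0,0.6],[0,0,-0.08,0,0.6],[0,0,-0.12,0,0.6],[0,0,-0.16,0,0.6],[0,0,-0.1867,0,0.6],[0,-0.0267,-0.2,0,0.6],[0,-0.0667,-0.2,0,0.6],[0,-0.12,-0.2,0,0.6],[0.0133,-0.1733,-0.2,0,0.6],[0.0133,-0.2267,-0.2,0,0.6],[0.0133,-0.28,-0.2,0,0.6],[0.0133,-0.3333,-0.2,0,0.6],[0.0133,-0.3867,-0.2,0,0.6],[0.0267,-0.44,-0.2,0,0.6],[0.0267,-0.4933,-0.2,0,0.6],[0.0293,-0.5467,-0.2,0,0.6],[0.0293,-0.5933,-0.2,0,0.6],[0.0293,-0.6267,-0.2,0,0.6],[0.0293,-0.6467,-0.2,0,0.6]],
], grip_force=40)

```text
t: 8.45
tcp_pos: [0.5065, -0.3393, 0.1566]
tool_rot: [0.143, 0.99, 0.0, -0.001]
force: [-0.3, 0.4, -1.1]
finger_gap: 0.762
gripper_force: 44.7
```

```bash
python3 -c "
from h import *
go((.508,-.3405,.16),(.508,-.3405,.015))"
```

```text
tcp [ 0.5065 -0.3393  0.1566] gap 0.762 t 8.4
(0.508, -0.3405, 0.16) -> [-0.0018 -0.0007 -0.0034]
(0.508, -0.3405, 0.015) -> [-0.002  -0.0007  0.1416]
```

To row units: 0.143 m is 0.1907, 0.141 m is 0.188.

Call:
hand_motion([
  [[0,0,0.0267,0,0.6],[0,0,0.0667,0,0.6],[0,0,0.1067,0,0.6],[0,0,0.1467,0,0.6],[0,0,0.1667,0,0.6],[0,0,0.1787,0,0.6],[0,0,0.184,0,0.6],[0,0,0.188,0,0.6],[0,0,0.1907,0,0.6],[0,0,0.1907,0,0.6]],
], grip_force=40)

```text
t: 9.45
tcp_pos: [0.5092, -0.3374, 0.0149]
tool_rot: [0.142, 0.99, -0.0, 0.001]
force: [-0.3, -0.7, -0.8]
finger_gap: 0.764
gripper_force: 44.8
```

To row units: 0.003 m is 0.004, 0.002 m is 0.0027.

Call:
hand_motion([
  [[0,0,0.0013,0,0.6],[0,0,0.0027,0,0.6],[0,0,0.004,0,0.6],[0,0,0.004,0,0.6]],
], grip_force=40)

```text
t: 9.85
tcp_pos: [0.509, -0.3373, 0.0128]
tool_rot: [0.142, 0.99, -0.0, 0.0]
force: [-1.4, 1.1, 7.0]
finger_gap: 0.765
gripper_force: 45.6
```

To row units: -0.175 m is -0.2333, -0.16 m is -0.2133.

Call:
hand_motion([
  [[0,0,0,0,1],[0,0,0,0,1],[0,0,0,0,1],[0,0,0,0,1],[0,0,-0.0133,0,1],[0,0,-0.0533,0,1],[0,0,-0.1067,0,1],[0,0,-0.16,0,1],[0,0,-0.2133,0,1],[0,0,-0.2333,0,1],[0,0,-0.2333,0,1]],
])

```text
t: 10.95
tcp_pos: [0.5103, -0.3384, 0.1902]
tool_rot: [0.142, 0.99, -0.002, 0.003]
force: [-0.9, 0.0, -0.5]
finger_gap: 1.002
gripper_force: 0.0
```

```bash
python3 -c "
from h import *
go((.569,.123,.18))"
```

```text
tcp [ 0.5103 -0.3384  0.1902] gap 1.002 t 10.9
(0.569, 0.123, 0.18) -> [0.0733 0.4594 0.008 ]
```

Careful with the scale: shifts go in shares of 0.75 m and turns go in shares of pi rad. That gives: 0.459 m is 0.612, 0.455 m is 0.6067.

Call:
hand_motion([
  [[0,0.0267,0,0,1],[0.0133,0.0667,0,0,1],[0.0133,0.12,0,0,1],[0.0267,0.1733,0,0,1],[0.04,0.2267,0,0,1],[0.04,0.28,0,0,1],[0.0533,0.3333,0,0,1],[0.0667,0.3867,0,0,1],[0.0667,0.44,0,0,1],[0.08,0.4933,0,0,1],[0.0933,0.5467,0,0,1],[0.0973,0.5867,0,0,1],[0.0973,0.6067,0,0,1],[0.0973,0.612,0,0,1],[0.0973,0.612,0,0,1],[0.0973,0.612,0,0,1]],
])

```text
t: 12.55
tcp_pos: [0.5673, 0.1228, 0.1857]
tool_rot: [0.143, 0.99, -0.0, -0.001]
force: [-0.2, -0.3, 0.1]
finger_gap: 1.0
gripper_force: 0.0
```

```bash
cat >> h.py <<'E'
def look():
    import cv2
    from scipy.spatial.transform import Rotation as Ro
    from station import eyes,sense
    s=sense();w=eyes.snapshot("wrist");P=wcloud(w);print("tcp",s["tcp_pos"].round(4))
    R=Ro.from_quat(s["tool_rot"]);W=R.apply(P.reshape(-1,3)).reshape(P.shape)+s["tcp_pos"]
    n,l,st,ce=cv2.connectedComponentsWithStats(((W[...,2]>.03)&(W[...,2]<.12)).astype(np.uint8))
    for k in range(1,n):
        if st[k,4]>150:
            Q=W[l==k];h=np.percentile(Q[:,2],95);T=Q[Q[:,2]>h-.008];m=(np.percentile(T,1,0)+np.percentile(T,99,0))/2
            print(ce[k].round(),"h",h.round(3),m[:2].round(4),np.ptp(T,0)[:2].round(3),"tool d",R.inv().apply([m[0]-s["tcp_pos"][0],m[1]-s["tcp_pos"][1],0])[:2].round(4))
    return w,W
E
python3 -c "
from h import *
w,W=look()
for a,b in((.04,.064),(.055,.068),(.075,.1)):
    m=(W[...,2]>a)&(W[...,2]<b)&(abs(W[...,0]-.57)<.04)&(abs(W[...,1]-.123)<.04);Q=W[m]*1000
    print(a,np.percentile(Q,[1,99],axis=0).round(1).tolist(),len(Q))
"
```

```text
tcp [0.5673 0.1228 0.1857]
[184.  10.] h 0.063 [0.3706 0.0896] [0.026 0.04 ] tool d [ 0.1794 -0.0873]
[72. 43.] h 0.063 [ 0.3503 -0.0321] [0.045 0.045] tool d [ 0.1645 -0.2098]
[225.  74.] h 0.063 [0.4476 0.11  ] [0.045 0.045] tool d [ 0.1112 -0.0461]
[122. 109.] h 0.096 [0.4436 0.0092] [0.033 0.033] tool d [ 0.0866 -0.1438]
[ 33. 160.] h 0.062 [ 0.4479 -0.1233] [0.048 0.051] tool d [ 0.0451 -0.2697]
[278. 200.] h 0.094 [0.5695 0.1232] [0.024 0.023] tool d [-0.0021  0.001 ]
[159. 229.] h 0.092 [0.5644 0.0016] [0.028 0.026] tool d [-0.0315 -0.1171]
[516. 308.] h 0.091 [0.8296 0.39  ] [0.02  0.021] tool d [-0.1762  0.3304]
[204. 319.] h 0.089 [0.6731 0.0094] [0.013 0.013] tool d [-0.1335 -0.079 ]
[  2. 365.] h 0.052 [ 0.7275 -0.4421] [0.045 0.038] tool d [-0.3131 -0.4967]
[112. 365.] h 0.096 [ 0.6882 -0.1097] [0.016 0.024] tool d [-0.1816 -0.1889]
0.04 [[550.4, 105.6, 41.1], [568.0, 140.3, 63.9]] 199
0.055 [[550.8, 105.3, 55.3], [577.1, 139.9, 67.9]] 213
0.075 [[558.2, 112.7, 84.8], [580.8, 133.7, 94.8]] 664
```

Call:
hand_motion([
  [[-0.0013,0,0.0267,0,0.75],[-0.0013,0,0.0667,0,0.75],[-0.0013,0,0.1067,0,0.75],[-0.0013,0,0.1467,0,0.75],[-0.0013,0,0.1867,0,0.75],[-0.0013,0,0.2133,0,0.75],[-0.0013,0,0.224,0,0.75],[-0.0013,0,0.228,0,0.75],[-0.0013,0,0.228,0,0.6],[-0.0013,0,0.228,0,0.5],[-0.0013,0,0.228,0,0.3],[-0.0013,0,0.228,0,0.3],[-0.0013,0,0.228,0,0.3],[-0.0013,0,0.228,0,0.3]],
], grip_force=30)

```text
t: 14.0
tcp_pos: [0.5696, 0.1236, 0.0166]
tool_rot: [0.142, 0.99, 0.0, 0.001]
force: [-0.4, -0.6, 6.2]
finger_gap: 0.41
gripper_force: 30.3
```

```bash
python3 -c "
from h import *
go((.4165,-.2936,.16))"
```

```text
tcp [0.5696 0.1236 0.0166] gap 0.41 t 14.0
(0.4165, -0.2936, 0.16) -> [ 0.0295 -0.4434 -0.1437]
```

To row units: -0.443 m is -0.5907, -0.41 m is -0.5467.

Call:
hand_motion([
  [[0,0,-0.0133,0,0.3],[0,0,-0.04,0,0.3],[0,0,-0.08,0,0.3],[0,0,-0.12,0,0.3],[0,0,-0.16,0,0.3],[0,-0.0133,-0.1867,0,0.3],[0,-0.04,-0.2,0,0.3],[0,-0.08,-0.2,0,0.3],[0.0133,-0.1333,-0.2,0,0.3],[0.0133,-0.1867,-0.2,0,0.3],[0.0133,-0.24,-0.2,0,0.3],[0.0267,-0.2933,-0.2,0,0.3],[0.0267,-0.3467,-0.2,0,0.3],[0.0267,-0.4,-0.2,0,0.3],[0.04,-0.4533,-0.2,0,0.3],[0.04,-0.5067,-0.2,0,0.3],[0.04,-0.5467,-0.2,0,0.3],[0.04,-0.5773,-0.2,0,0.3],[0.04,-0.5907,-0.2,0,0.3],[0.04,-0.5907,-0.2,0,0.3]],
])

```text
t: 16.0
tcp_pos: [0.4152, -0.2938, 0.1654]
tool_rot: [0.143, 0.99, -0.0, 0.0]
force: [-0.2, -0.4, -1.1]
finger_gap: 0.414
gripper_force: 30.1
```

Call:
hand_motion([
  [[0,0,0.0267,0,0.3],[0,0,0.0667,0,0.3],[0,0,0.1067,0,0.3],[0,0,0.1467,0,0.3],[0,0,0.1733,0,0.3],[0,0,0.184,0,0.3],[0,0,0.1893,0,0.3],[0,0,0.192,0,0.3],[0,0,0.192,0,0.3]],
])

```text
t: 16.9
tcp_pos: [0.4159, -0.2931, 0.0219]
tool_rot: [0.142, 0.99, -0.0, 0.001]
force: [-0.2, 0.1, -1.2]
finger_gap: 0.415
gripper_force: 30.1
```

To row units: 0.002 m is 0.0027, 0.001 m is 0.0013.

Call:
hand_motion([
  [[0,0,0.0013,0,0.3],[0,0,0.0027,0,0.3],[0,0,0.0027,0,0.3]],
])

```text
t: 17.2
tcp_pos: [0.4159, -0.2935, 0.0205]
tool_rot: [0.142, 0.99, -0.001, 0.001]
force: [-0.1, 0.4, 6.2]
finger_gap: 0.413
gripper_force: 30.7
```

To row units: -0.165 m is -0.22, -0.15 m is -0.2.

Call:
hand_motion([
  [[0,0,0,0,0.5],[0,0,0,0,0.75],[0,0,0,0,0.75],[0,0,0,0,0.75],[0,0,-0.0133,0,0.75],[0,0,-0.0533,0,0.75],[0,0,-0.1067,0,0.8],[0,0,-0.16,0,1],[0,0,-0.2,0,1],[0,0,-0.22,0,1],[0,0,-0.22,0,1]],
])

```text
t: 18.3
tcp_pos: [0.4165, -0.2942, 0.1872]
tool_rot: [0.142, 0.99, -0.002, 0.002]
force: [0.3, -0.1, -0.1]
finger_gap: 1.005
gripper_force: 0.0
```

```bash
python3 -c "
from h import *
look();go((.6812,-.114,.19))"
```

```text
tcp [ 0.4165 -0.2942  0.1872]
[499.  70.] h 0.063 [ 0.3494 -0.0348] [0.045 0.046] tool d [0.1373 0.2301]
[555.  69.] h 0.045 [0.3572 0.0768] [0.036 0.017] tool d [0.1611 0.3394]
[538. 148.] h 0.09 [ 0.4422 -0.0015] [0.032 0.021] tool d [0.0575 0.2881]
[451. 180.] h 0.062 [ 0.4475 -0.1244] [0.049 0.05 ] tool d [0.0179 0.1717]
[ 22. 265.] h 0.085 [ 0.4141 -0.6534] [0.215 0.165] tool d [-0.0986 -0.3454]
[278. 197.] h 0.098 [ 0.4159 -0.2935] [0.024 0.023] tool d [0.0008 0.0004]
[537. 246.] h 0.091 [ 0.5642 -0.0048] [0.029 0.019] tool d [-0.0604  0.3192]
[455. 257.] h 0.035 [ 0.5465 -0.1179] [0.017 0.017] tool d [-0.0753  0.2057]
[262. 290.] h 0.067 [ 0.5067 -0.337 ] [0.066 0.067] tool d [-0.0986 -0.0158]
[535. 312.] h 0.087 [0.6731 0.0055] [0.014 0.013] tool d [-0.1621  0.3597]
[550. 360.] h 0.073 [0.8473 0.0771] [0.099 0.051] tool d [-0.3091  0.4773]
tcp [ 0.4157 -0.2934  0.1856] gap 1.001 t 18.4
(0.6812, -0.114, 0.19) -> [-0.2044  0.2467 -0.0043]
```

To row units: 0.247 m is 0.3293, 0.246 m is 0.328.

Call:
hand_motion([
  [[-0.0133,0.0267,0,0,1],[-0.04,0.0533,0,0,1],[-0.08,0.0933,0,0,1],[-0.12,0.1333,0,0,1],[-0.1467,0.1733,0,0,1],[-0.1867,0.2133,0,0,1],[-0.2133,0.2533,0,0,1],[-0.24,0.2933,0,0,1],[-0.26,0.3133,0,0,1],[-0.272,0.328,0,0,1],[-0.272,0.3293,0,0,1],[-0.272,0.3293,0,0,1]],
])

```text
t: 19.55
tcp_pos: [0.6793, -0.1134, 0.183]
tool_rot: [0.142, 0.99, 0.0, -0.001]
force: [0.3, 0.6, -0.2]
finger_gap: 1.004
gripper_force: 0.0
```

```bash
python3 -c "
from h import *
look()"
```

```text
tcp [ 0.6793 -0.1134  0.183 ]
[41. 15.] h 0.098 [ 0.4188 -0.2925] [0.024 0.025] tool d [ 0.1997 -0.2451]
[363.  45.] h 0.092 [ 5.657e-01 -4.000e-04] [0.027 0.027] tool d [0.1408 0.0765]
[233.  62.] h 0.035 [ 0.5475 -0.1176] [0.017 0.017] tool d [ 0.1254 -0.0411]
[ 33. 109.] h 0.067 [ 0.5092 -0.3357] [0.067 0.066] tool d [ 0.1008 -0.2611]
[400. 157.] h 0.09 [0.6739 0.007 ] [0.014 0.013] tool d [0.0391 0.114 ]
[278. 202.] h 0.096 [ 0.6818 -0.1144] [0.032 0.032] tool d [-0.0026 -0.0003]
[499. 274.] h 0.083 [0.8729 0.1384] [0.099 0.084] tool d [-0.115   0.2961]
[ 22. 295.] h 0.106 [ 0.7218 -0.4561] [0.107 0.076] tool d [-0.137  -0.3169]
[436. 374.] h 0.066 [0.9447 0.016 ] [0.06  0.056] tool d [-0.2183  0.1987]
```

Target TCP z ≈ 0.016, so dz ≈ 0.167.

To row units: 0.166 m is 0.2213, 0.164 m is 0.2187.

Call:
hand_motion([
  [[-0.0027,0,0.0267,0,0.9],[-0.0027,0,0.0667,0,0.9],[-0.0027,0,0.1067,0,0.9],[-0.0027,0,0.1467,0,0.9],[-0.0027,0,0.1867,0,0.9],[-0.0027,0,0.2093,0,0.9],[-0.0027,0,0.2187,0,0.9],[-0.0027,0,0.2213,0,0.9],[-0.0027,0,0.2213,0,0.75],[-0.0027,0,0.2213,0,0.6],[-0.0027,0,0.2213,0,0.4],[-0.0027,0,0.2213,0,0.4],[-0.0027,0,0.2213,0,0.4],[-0.0027,0,0.2213,0,0.4]],
], grip_force=40)

```text
t: 21.0
tcp_pos: [0.6838, -0.1142, 0.0201]
tool_rot: [0.142, 0.99, -0.0, 0.002]
force: [-0.3, 0.5, 7.2]
finger_gap: 0.621
gripper_force: 42.6
```

```bash
python3 -c "
from h import *
go((.5493,.3034,.16))"
```

```text
tcp [ 0.6838 -0.1142  0.0201] gap 0.621 t 21.0
(0.5493, 0.3034, 0.16) -> [ 0.2459  0.363  -0.1408]
```

To row units: 0.363 m is 0.484, 0.362 m is 0.4827.

Call:
hand_motion([
  [[0,0,-0.0133,0,0.4],[0,0,-0.04,0,0.4],[0,0,-0.08,0,0.4],[0,0,-0.12,0,0.4],[0,0,-0.16,0,0.4],[0,0.0133,-0.1867,0,0.4],[0.0267,0.04,-0.2,0,0.4],[0.0533,0.08,-0.2,0,0.4],[0.08,0.12,-0.2,0,0.4],[0.1067,0.16,-0.2,0,0.4],[0.1333,0.2,-0.2,0,0.4],[0.16,0.24,-0.2,0,0.4],[0.1867,0.28,-0.2,0,0.4],[0.2133,0.32,-0.2,0,0.4],[0.24,0.36,-0.2,0,0.4],[0.2667,0.4,-0.2,0,0.4],[0.2933,0.44,-0.2,0,0.4],[0.32,0.4693,-0.2,0,0.4],[0.328,0.4827,-0.2,0,0.4],[0.328,0.484,-0.2,0,0.4]],
])

```text
t: 23.0
tcp_pos: [0.5473, 0.3048, 0.1681]
tool_rot: [0.141, 0.99, -0.0, -0.0]
force: [-1.3, -1.3, -1.3]
finger_gap: 0.624
gripper_force: 42.4
```

Call:
hand_motion([
  [[0,0,0.0267,0,0.4],[0,0,0.0667,0,0.4],[0,0,0.1067,0,0.4],[0,0,0.1467,0,0.4],[0,0,0.1733,0,0.4],[0,0,0.184,0,0.4],[0,0,0.1893,0,0.4],[0,0,0.192,0,0.4],[0,0,0.192,0,0.4]],
])

```text
t: 23.9
tcp_pos: [0.5493, 0.3036, 0.0251]
tool_rot: [0.142, 0.99, 0.0, 0.001]
force: [0.5, 0.2, -2.1]
finger_gap: 0.622
gripper_force: 42.4
```

To row units: 0.002 m is 0.0027, 0.001 m is 0.0013.

Call:
hand_motion([
  [[0,0,0.0013,0,0.4],[0,0,0.0027,0,0.4],[0,0,0.0027,0,0.4]],
])

```text
t: 24.2
tcp_pos: [0.5492, 0.3039, 0.0241]
tool_rot: [0.142, 0.99, 0.0, 0.001]
force: [-0.3, -0.4, 3.8]
finger_gap: 0.621
gripper_force: 43.0
```

Contact. Release, lift and go on to the small jar.

To row units: -0.16 m is -0.2133, -0.15 m is -0.2.

Call:
hand_motion([
  [[0,0,0,0,0.75],[0,0,0,0,0.9],[0,0,0,0,0.9],[0,0,0,0,0.9],[0,0,-0.0133,0,0.9],[0,0,-0.0533,0,0.9],[0,0,-0.1067,0,0.9],[0,0,-0.16,0,1],[0,0,-0.2,0,1],[0,0,-0.2133,0,1],[0,0,-0.2133,0,1]],
])

```text
t: 25.3
tcp_pos: [0.5493, 0.304, 0.1843]
tool_rot: [0.142, 0.99, 0.001, 0.002]
force: [-0.9, -0.1, -2.0]
finger_gap: 0.997
gripper_force: 0.0
```

```bash
python3 -c "
from h import *
look();go((.447,.1092,.18))"
```

```text
tcp [0.5493 0.304  0.1843]
[541.  14.] h 0.088 [0.423  0.6445] [0.021 0.016] tool d [0.2168 0.2913]
[98. 48.] h 0.063 [0.3558 0.1801] [0.046 0.044] tool d [ 0.1508 -0.1733]
[38. 88.] h 0.063 [0.3608 0.0931] [0.045 0.045] tool d [ 0.1216 -0.2554]
[ 70. 157.] h 0.063 [0.4475 0.1112] [0.045 0.045] tool d [ 0.0435 -0.2136]
[ 15. 184.] h 0.071 [0.4476 0.0198] [0.051 0.038] tool d [ 0.0177 -0.3013]
[276. 196.] h 0.1 [0.5474 0.3036] [0.032 0.031] tool d [ 0.0016 -0.0009]
[520. 197.] h 0.117 [0.617  0.5486] [0.058 0.044] tool d [0.0037 0.2538]
[ 43. 280.] h 0.092 [0.5644 0.0022] [0.028 0.029] tool d [-0.0993 -0.2854]
[359. 349.] h 0.053 [0.7548 0.3436] [0.009 0.021] tool d [-0.1862  0.0957]
tcp [0.5481 0.3035 0.1823] gap 1.001 t 25.4
(0.447, 0.1092, 0.18) -> [ 0.0424 -0.2149  0.0023]
```

To row units: -0.215 m is -0.2867, -0.21 m is -0.28.

Call:
hand_motion([
  [[0,-0.0267,0,0,1],[0.0133,-0.0667,0,0,1],[0.0267,-0.12,0,0,1],[0.0267,-0.1733,0,0,1],[0.04,-0.2267,0,0,1],[0.0533,-0.2667,0,0,1],[0.056,-0.28,0,0,1],[0.056,-0.2867,0,0,1],[0.056,-0.2867,0,0,1],[0.056,-0.2867,0,0,1]],
])

```text
t: 26.35
tcp_pos: [0.4486, 0.1097, 0.182]
tool_rot: [0.142, 0.99, 0.0, 0.0]
force: [0.1, 0.5, -0.3]
finger_gap: 0.997
gripper_force: 0.0
```

```bash
python3 -c "
from h import *
look()"
```

```text
tcp [0.4486 0.1097 0.182 ]
[324.  76.] h 0.063 [0.3552 0.1783] [0.045 0.045] tool d [0.1089 0.0396]
[229. 108.] h 0.063 [0.3599 0.0921] [0.044 0.045] tool d [ 0.0802 -0.0419]
[107. 143.] h 0.063 [ 0.3495 -0.0321] [0.045 0.044] tool d [ 0.0554 -0.164 ]
[277. 196.] h 0.063 [0.4465 0.1097] [0.044 0.045] tool d [ 0.002  -0.0007]
[172. 223.] h 0.096 [0.4425 0.0092] [0.033 0.033] tool d [-0.0223 -0.0982]
[479. 239.] h 0.1 [0.5471 0.3023] [0.03  0.031] tool d [-0.0405  0.2125]
[ 76. 256.] h 0.062 [ 0.4476 -0.123 ] [0.049 0.05 ] tool d [-0.0643 -0.2237]
[  9. 321.] h 0.066 [ 0.5153 -0.3246] [0.052 0.044] tool d [-0.1858 -0.3983]
[211. 327.] h 0.092 [0.5614 0.0018] [0.022 0.026] tool d [-0.1385 -0.072 ]
```

To row units: 0.173 m is 0.2307, 0.171 m is 0.228.

Call:
hand_motion([
  [[0.0027,-0.0013,0.0267,0,0.8],[0.0027,-0.0013,0.0667,0,0.8],[0.0027,-0.0013,0.1067,0,0.8],[0.0027,-0.0013,0.1467,0,0.8],[0.0027,-0.0013,0.1867,0,0.8],[0.0027,-0.0013,0.2173,0,0.8],[0.0027,-0.0013,0.228,0,0.8],[0.0027,-0.0013,0.2307,0,0.8],[0.0027,-0.0013,0.2307,0,0.65],[0.0027,-0.0013,0.2307,0,0.5],[0.0027,-0.0013,0.2307,0,0.35],[0.0027,-0.0013,0.2307,0,0.35],[0.0027,-0.0013,0.2307,0,0.35],[0.0027,-0.0013,0.2307,0,0.35]],
], grip_force=30)

```text
t: 27.8
tcp_pos: [0.4463, 0.1088, 0.0102]
tool_rot: [0.142, 0.99, 0.0, 0.001]
force: [-0.1, 1.4, 6.5]
finger_gap: 0.51
gripper_force: 30.7
```

```bash
python3 -c "
from h import *
a=-.0785;c=np.array([.4985,.3074]);R=np.array([[np.cos(a),-np.sin(a)],[np.sin(a),np.cos(a)]])
j=c+R@[-.034,.034];d=c+R@[-.074,-.034];print(j,d)
go((*j,.16),(*d,.16))"
```

```text
[0.46727096 0.34396156] [0.42206163 0.27930774]
tcp [0.4463 0.1088 0.0102] gap 0.51 t 27.8
(np.float64(0.4672709641357628), np.float64(0.3439615552047528), 0.16) -> [ 0.0456  0.2317 -0.1497]
(np.float64(0.42206162651937074), np.float64(0.27930774021841903), 0.16) -> [ 0.0708  0.157  -0.1498]
```

To row units: 0.231 m is 0.308, 0.225 m is 0.3.

Call:
hand_motion([
  [[0,0,-0.0133,0,0.35],[0,0,-0.04,0,0.35],[0,0,-0.08,0,0.35],[0,0,-0.12,0,0.35],[0,0,-0.16,0,0.35],[0,0.0133,-0.1867,0,0.35],[0.0133,0.04,-0.2,0,0.35],[0.0133,0.08,-0.2,0,0.35],[0.0267,0.1333,-0.2,0,0.35],[0.04,0.1867,-0.2,0,0.35],[0.0533,0.24,-0.2,0,0.35],[0.06,0.28,-0.2,0,0.35],[0.0613,0.3,-0.2,0,0.35],[0.0613,0.308,-0.2,0,0.35],[0.0613,0.308,-0.2,0,0.35]],
])

```text
t: 29.3
tcp_pos: [0.4661, 0.3429, 0.1592]
tool_rot: [0.142, 0.99, -0.0, -0.0]
force: [-0.8, -0.2, -0.1]
finger_gap: 0.507
gripper_force: 30.7
```

Call:
hand_motion([
  [[0,0,0.0267,0,0.35],[0,0,0.0667,0,0.35],[0,0,0.1067,0,0.35],[0,0,0.1467,0,0.35],[0,0,0.1733,0,0.35],[0,0,0.184,0,0.35],[0,0,0.1893,0,0.35],[0,0,0.192,0,0.35],[0,0,0.1933,0,0.35],[0,0,0.1947,0,0.35],[0,0,0.1947,0,0.35]],
])

```text
t: 30.4
tcp_pos: [0.4669, 0.3436, 0.0142]
tool_rot: [0.142, 0.99, 0.0, 0.001]
force: [-0.5, -0.9, 3.4]
finger_gap: 0.508
gripper_force: 30.7
```

Contact. Release, lift and go to the dropper.

To row units: -0.17 m is -0.2267, -0.155 m is -0.2067.

Call:
hand_motion([
  [[0,0,0,0,0.65],[0,0,0,0,0.8],[0,0,0,0,0.8],[0,0,0,0,0.8],[0,0,-0.0133,0,0.8],[0,0,-0.0533,0,0.8],[0,0,-0.1067,0,0.8],[0,0,-0.16,0,1],[0,0,-0.2067,0,1],[0,0,-0.2267,0,1],[0,0,-0.2267,0,1]],
])

```text
t: 31.5
tcp_pos: [0.4679, 0.3443, 0.1868]
tool_rot: [0.142, 0.99, 0.002, 0.003]
force: [-0.2, 0.2, 0.1]
finger_gap: 1.003
gripper_force: 0.0
```

```bash
python3 -c "
from h import *
go((.6735,.008,.18))"
```

```text
tcp [0.4679 0.3443 0.1868] gap 1.003 t 31.5
(0.6735, 0.008, 0.18) -> [-0.2917 -0.265   0.0071]
```

To row units: -0.292 m is -0.3893, -0.285 m is -0.38.

Call:
hand_motion([
  [[-0.0133,-0.0133,0,0,1],[-0.04,-0.04,0,0,1],[-0.08,-0.0667,0,0,1],[-0.12,-0.1067,0,0,1],[-0.16,-0.1467,0,0,1],[-0.2,-0.1867,0,0,1],[-0.24,-0.2133,0,0,1],[-0.28,-0.2533,0,0,1],[-0.32,-0.2933,0,0,1],[-0.36,-0.3267,0,0,1],[-0.38,-0.3467,0,0,1],[-0.3893,-0.3533,0,0,1],[-0.3893,-0.3533,0,0,1],[-0.3893,-0.3533,0,0,1]],
])

```text
t: 32.9
tcp_pos: [0.6707, 0.0084, 0.1826]
tool_rot: [0.141, 0.99, 0.0, -0.001]
force: [0.9, 0.7, 0.2]
finger_gap: 1.002
gripper_force: 0.0
```

```bash
python3 -c "
from h import *
look()"
```

```text
tcp [0.6707 0.0084 0.1826]
[86. 27.] h 0.062 [ 0.4482 -0.1235] [0.049 0.049] tool d [ 0.1766 -0.1889]
[514.  20.] h 0.1 [0.5513 0.3023] [0.026 0.032] tool d [0.1969 0.2487]
[235.  88.] h 0.092 [0.5656 0.0008] [0.028 0.027] tool d [ 0.0987 -0.0367]
[121. 114.] h 0.035 [ 0.5471 -0.1173] [0.017 0.017] tool d [ 0.0834 -0.1553]
[278. 200.] h 0.09 [0.6733 0.0081] [0.013 0.014] tool d [-0.0027  0.0004]
[550. 222.] h 0.068 [0.7989 0.3172] [0.082 0.022] tool d [-0.0367  0.3323]
[462. 278.] h 0.073 [0.8302 0.1788] [0.057 0.094] tool d [-0.1055  0.2082]
[331. 318.] h 0.072 [0.8268 0.0382] [0.055 0.092] tool d [-0.1416  0.0723]
[  4. 335.] h 0.06 [ 0.7945 -0.4997] [0.078 0.071] tool d [-0.2611 -0.4531]
[436. 378.] h 0.086 [0.9083 0.1302] [0.015 0.033] tool d [-0.194   0.1834]
```

To row units: 0.17 m is 0.2267, 0.168 m is 0.224.

Call:
hand_motion([
  [[-0.0027,0,0.0267,0,0.75],[-0.0027,0,0.0667,0,0.75],[-0.0027,0,0.1067,0,0.75],[-0.0027,0,0.1467,0,0.75],[-0.0027,0,0.1867,0,0.75],[-0.0027,0,0.2133,0,0.75],[-0.0027,0,0.224,0,0.75],[-0.0027,0,0.2267,0,0.75],[-0.0027,0,0.2267,0,0.6],[-0.0027,0,0.2267,0,0.5],[-0.0027,0,0.2267,0,0.3],[-0.0027,0,0.2267,0,0.3],[-0.0027,0,0.2267,0,0.3],[-0.0027,0,0.2267,0,0.3]],
], grip_force=30)

```text
t: 34.35
tcp_pos: [0.6751, 0.0064, 0.0149]
tool_rot: [0.142, 0.99, 0.0, 0.001]
force: [-0.6, 0.4, 6.4]
finger_gap: 0.412
gripper_force: 30.3
```

```bash
python3 -c "
from h import *
go((.4220,.2793,.16))"
```

```text
tcp [0.6751 0.0064 0.0149] gap 0.412 t 34.4
(0.422, 0.2793, 0.16) -> [ 0.3192  0.1908 -0.1458]
```

To row units: 0.319 m is 0.4253, -0.15 m is -0.2.

Call:
hand_motion([
  [[0,0,-0.0133,0,0.3],[0,0,-0.04,0,0.3],[0,0,-0.08,0,0.3],[0,0,-0.12,0,0.3],[0,0,-0.16,0,0.3],[0.0133,0.0133,-0.1867,0,0.3],[0.04,0.0267,-0.2,0,0.3],[0.08,0.0467,-0.2,0,0.3],[0.12,0.0733,-0.2,0,0.3],[0.16,0.0933,-0.2,0,0.3],[0.2,0.12,-0.2,0,0.3],[0.24,0.1467,-0.2,0,0.3],[0.28,0.1667,-0.2,0,0.3],[0.32,0.1933,-0.2,0,0.3],[0.36,0.2133,-0.2,0,0.3],[0.3933,0.2333,-0.2,0,0.3],[0.4133,0.2467,-0.2,0,0.3],[0.4253,0.2533,-0.2,0,0.3],[0.4253,0.2547,-0.2,0,0.3],[0.4253,0.2547,-0.2,0,0.3]],
])

```text
t: 36.35
tcp_pos: [0.4222, 0.2791, 0.1635]
tool_rot: [0.142, 0.99, 0.0, 0.001]
force: [0.5, -0.5, -0.8]
finger_gap: 0.413
gripper_force: 30.0
```

Call:
hand_motion([
  [[0,0,0.0267,0,0.3],[0,0,0.0667,0,0.3],[0,0,0.1067,0,0.3],[0,0,0.1467,0,0.3],[0,0,0.1733,0,0.3],[0,0,0.184,0,0.3],[0,0,0.1893,0,0.3],[0,0,0.192,0,0.3],[0,0,0.1933,0,0.3],[0,0,0.1947,0,0.3],[0,0,0.1947,0,0.3]],
])

```text
t: 37.45
tcp_pos: [0.4223, 0.2795, 0.0189]
tool_rot: [0.142, 0.99, 0.0, 0.001]
force: [-0.4, -1.0, 4.3]
finger_gap: 0.414
gripper_force: 30.7
```

To row units: -0.2 m is -0.2667, -0.19 m is -0.2533.

Call:
hand_motion([
  [[0,0,0,0,0.5],[0,0,0,0,0.55],[0,0,0,0,0.55],[0,0,0,0,0.55],[0,0,-0.0133,0,0.55],[0,0,-0.0533,0,0.55],[0,0,-0.1067,0,0.55],[0,0,-0.16,0,0.55],[0,0,-0.2133,0,0.55],[0,0,-0.2533,0,0.55],[0,0,-0.2667,0,0.55],[0,0,-0.2667,0,0.55],[0,0,-0.2667,0,0.55]],
])

```text
t: 38.75
tcp_pos: [0.4204, 0.2789, 0.2162]
tool_rot: [0.142, 0.99, -0.001, -0.001]
force: [1.1, -1.0, -0.4]
finger_gap: 0.548
gripper_force: 0.0
```

```bash
python3 -c "
from h import *
import cv2
from station import eyes
w,W=look()
b=eyes.snapshot('scene')['pixels'];cv2.imwrite('pics/end.png',np.hstack([w['pixels'],b])[:,:,::-1][:, :]);im=cv2.imread('pics/end.png');cv2.imwrite('pics/end.png',cv2.resize(im,(800,300),interpolation=cv2.INTER_AREA))
a=-.0785;c=np.array([.4985,.3074]);R=np.array([[np.cos(a),-np.sin(a)],[np.sin(a),np.cos(a)]])
for p in((.4223,.2795),(.4669,.3436),(.5475,.3036)):print(R.T@(np.array(p)-c))
"
```

```text
tcp [0.4204 0.2789 0.2162]
[8. 6.] h 0.057 [0.0694 0.0076] [0.005 0.021] tool d [ 0.2606 -0.359 ]
[523.  29.] h 0.106 [0.3142 0.6058] [0.069 0.08 ] tool d [0.1938 0.2838]
[549.  96.] h 0.072 [0.3908 0.6438] [0.054 0.021] tool d [0.131  0.3419]
[167. 158.] h 0.063 [0.355  0.1798] [0.046 0.046] tool d [ 0.0349 -0.1136]
[103. 187.] h 0.063 [0.36  0.093] [0.045 0.045] tool d [ 0.0057 -0.1954]
[278. 190.] h 0.095 [0.4203 0.2791] [0.014 0.014] tool d [0.0001 0.0002]
[ 30. 208.] h 0.063 [ 0.3492 -0.0318] [0.045 0.045] tool d [-0.019  -0.3182]
[350. 216.] h 0.067 [0.4667 0.3428] [0.045 0.045] tool d [-0.0264  0.0743]
[ 74. 271.] h 0.096 [0.4424 0.0093] [0.034 0.032] tool d [-0.0969 -0.2526]
[520. 278.] h 0.117 [0.6142 0.5546] [0.054 0.055] tool d [-0.1085  0.3191]
[319. 294.] h 0.1 [0.5473 0.2933] [0.026 0.01 ] tool d [-0.1177  0.0495]
[ 21. 287.] h 0.062 [ 0.4474 -0.1233] [0.048 0.049] tool d [-0.1389 -0.3784]
[413. 389.] h 0.067 [0.7701 0.3976] [0.028 0.023] tool d [-0.3022  0.2122]
[  7. 405.] h 0.083 [ 0.7037 -0.4243] [0.042 0.03 ] tool d [-0.4695 -0.5952]
[-0.07377744 -0.03378964]
[-0.03434147  0.03361047]
[4.91470961e-02 5.42529650e-05]
```

View pics/end.png

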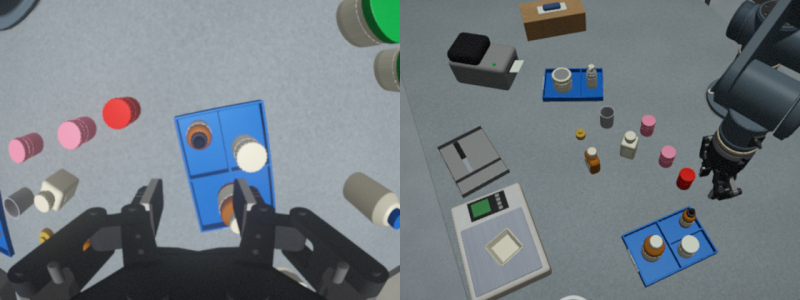

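The pictures show all five upright in their bays. In the scene half, the wide jar is at (562,77), the pump at (591,75), the round bottle at (653,246), the small jar at (688,245) and the dropper at (687,215). The flat bottle, square bottle and beaker have not moved. Heights (95, 67, 100 mm) put all three tray3 items on its floor, and the pump and wide jar (98, 67 mm) measured the same in tray2. The gripper is clear.

```bash
python3 -c "
from station import job
print(job.sign_off())"
```

```text
the job is handed in; nothing more can be done
None
```

I handed the job in at about 39 s with all five items standing upright in their own bays and the flat bottle, square bottle and beaker left in place; on the first try the fingers only pressed on the wide jar's lid (about 44 N, nudging it a few mm), and the sign-off printed no pass or fail.

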